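Set the square cell in the photometer

ROBOT

A 7-joint arm with a two-finger parallel gripper is mounted at the origin on the work surface. World frame = base frame: x ahead of the robot, y to its left, z up, the work surface at z = 0. Lengths are in m, angles in rad, forces in N, time in s.
With the tool pointing down it reaches from about 0.4 to 0.85 m from the base axis. Payload 10.4 kg.
Tool frame: the origin (TCP) lies midway between the tips of the shut fingers; the grasp point (between the pads) lies 19 mm behind it (manip.pinch_z is the distance from the TCP to the grasp point, in m); y points along the fingers, x is the direction in which the jaws open and shut, and the axes are right-handed (so a half turn about y gives the same grasp; the last joint's range is limited). The gripper opens to 85 mm and grips with 20 to 120 N. Pads are 22 mm wide; open, the fingers measure 114 mm over their backs; the gripper's body (76 mm by 85 mm) begins 54 mm behind the grasp point. The pads swing forward as they close: fully open they stand 13 mm farther back than shut.
Start: joints at [1.166, 0.332, -0.065, 1.46, 0.022, 1.35, -0.088], TCP at [0.233, -0.58, 0.231] pointing down, gripper open.
Joint ranges: [-2.6, 2.6], [-0.5, 2.12], [-1.47, 1.34], [0.16, 2.42], [-1.27, 4.41], [0.06, 2.06], [-2.6, 2.6]. Speed limits (rad/s): [2.22, 2.22, 2.79, 2.79, 3.14, 3.14, 3.14].

INTERFACE

Orientations are given as a unit quaternion [x, y, z, w].
In Python, from workcell import manip gives the robot as it stands.
- The arm moves only by the shell command python3 -m pendant 'ROWS' [OPENING] [FORCE]. ROWS is a JSON object of lists of equal length, an entry for each row: "offset": the shift along the tool's x, y, z scaled (see below), a list of three; "turn": the turn, a rotation vector about the tool's x, y, z scaled (see below), a list of three. A call has 1 to 12 rows; each row is the pose to reach, as a shift and turn from the pose measured when the call began, along the tool's axes at that moment; what a row does not reach only later rows make up. The controller multiplies each number of a shift by 200 mm and each number of a turn by 45 degrees. A row lasts 1/8 s, in which the tool goes at most 62.5 mm and 10.7 degrees, less where a joint would pass 70% of its speed; a pose out of reach is approached as far as the arm can. A call with a number of a shift or a turn outside -1 to 1 is refused whole. A call with a gripper value outside its range is refused whole. OPENING is the opening in per cent of the stroke, from 0 (shut) to 100 (fully open), set as the call begins (- or left out, the last holds). The fingers move at their own pace and stop on an object; FORCE is the grip in N (left out, the last holds). Time passes only in rows, so rows that repeat a pose let the fingers close. It gives the time, the measured TCP pose, the force and the opening at its end, in the units of the state.
- manip.get_obs(): the state, without advancing time (a new reading comes with each control period).
- manip.camera(name): name is "scene" or "top"; returns (picture, depth): 480x640x3 uint8, red, green, blue; 480x640 float32, m along the optical axis (not along the pixel's ray), 0 where there is no reading.
- manip.camera_model(name): a dict with "intrinsics" (3x3 intrinsics, pixels), "R" (3x3) and "t" (3): a world point X has camera coordinates R X + t. Camera axes: x right, y down, z forward; pixel columns grow to the right and rows downward; lengths in m; the calibration is good to about 2 mm. A picture is of the moment at which its call begins. camera_model takes no time and is no camera call.
- manip.hand_in(): hands the job in, once; it reports no verdict.
The state is a dict: "clock": time; "joint_pos": joint angles; "joint_velocities": joint speeds; "tau": joint torques, N m; "position": TCP position; "ee_rot": TCP orientation; "ft_force": force on the tool from outside, world axes, zero at the start; "torque": the same for the moment, N m; "grip_width": opening from 0.0 (shut) to 1.0 (fully open).
Only numpy, scipy, OpenCV 4.12 (cv2) and the standard library are available. Lean on these libraries where they do the work, as an engineer would, in place of code of your own. Each camera call takes 0.05 s, during which the arm holds its last target. There are 200 camera calls.

TASK

Take the square glass cell from the tray and set it down, not dropped, fully home in the photometer's black holder, upright, with its two clear faces across the light path (one towards the lamp, one towards the detector; the white frosted faces to the sides). Then slide the detector fully up to the holder by its knob. Leave the two round vials standing where they are on the tray, and let go of everything.

Things in the scene. Friction and masses are not known exactly. Their poses are not given: they have to be found in the camera images.
- cell: Square glass cell, 20 x 20 mm, 60 mm tall plus a 12 mm wide, 4 mm high black stopper; 25 to 50 g. Stands upright on the tray at any yaw. Origin: centre of its underside, z up. The two faces across its own x axis are clear glass; the two across its own y axis are white frosted glass with thin ribs, to hold it by.
- seat (a point): Floor centre of the square pocket in the photometer's black holder, 30 mm above the table. z up; x is the light path, from lamp to detector. Pocket 22.4 mm square, sides along x and y, 20 mm deep, mouth chamfered 2 mm; holder 44 mm square, its top 20 mm above this point; a cell fully home stands out 40 mm. Free room above the holder to both sides in y.
- knob_top (a point): Centre of the top of the upright steel knob, 18 mm across, on the grey detector block (54 mm long along the light path, 76 mm wide, top 89 mm above the table). The knob stands 34 mm above the block, its top 123 mm above the table. Same axes as the seat. Fully home it is 64 mm from the seat along x, and the detector's lens tube then ends 27 mm from the seat.
- detector (a joint): Slide of the detector along the light path, in m: 0 is fully home at the holder (a hard stop), 0.075 fully drawn back along the seat's +x. It stays where it is left; it takes 1.5 to 3 N to move. It starts drawn back 45 to 65 mm.
- photometer: Fixed bench photometer: grey base plate 330 x 110 mm, top 20 mm above the table. Origin on the table under the seat, same axes as the seat. The white lamp housing (76 mm wide, top 90 mm above the table) lies on the -x side, its face 41 mm and its lens tube's end 27 mm from the seat; the sliding detector is on the +x side. It may stand left or right of the tray.
- tray: Fixed shallow dark grey tray, 130 x 260 mm, rim 12 mm high, inner floor 4 mm above the table; origin centre of its underside, long side along its y. The cell and the vials stand on its floor in a row, about 80 mm apart, in any order.
- vial_a: Round glass vial with black cap, 22 mm across, 56 mm tall, standing on the tray; origin centre of its underside. Leave it.
- vial_b: Second vial, the same as vial_a. Leave it.
Things that resemble listed ones, but are neither listed nor needed, are in the scene too. What is shaped like the vial_a but green is not meant. What is shaped like the cell but brown is not meant.

How it is judged:
On the way, in this order (a step that is already met when the one before it is completed fails the run):
1. the cell stands fully home in the holder with its clear faces across the light path, and is let go (horizontal distance between cell and seat below 0.003 m and z of cell in the frame of seat below 0.003 m and angle between the x axis of cell and the x axis of seat, either way round below 0.14 rad and angle between cell's own z axis and vertical below 0.1 rad and contact force between the fingers and cell below 0.05 N), for 0.2 s.
2. the detector is slid fully up to the holder (value of joint detector below 0.003 m), for 0.2 s.
At the end, for the whole second after the job is handed in: The cell stands in the holder's pocket within 3 mm of its centre and 3 mm of its floor, upright within 0.1 rad, its clear-face axis within 0.14 rad of the light path either way round, at rest; the detector is within 3 mm of fully home; both vials stand upright within 20 mm of where they began (horizontal distance between cell and seat below 0.003 m and z of cell in the frame of seat below 0.003 m and angle between the x axis of cell and the x axis of seat, either way round below 0.14 rad and angle between cell's own z axis and vertical below 0.1 rad and value of joint detector below 0.003 m and linear speed of cell below 0.01 m/s and distance of each of vial_a, vial_b from where it was at the start of the episode below 0.02 m and angle between each of vial_a, vial_b's own z axis and vertical below 0.2 rad); the robot touches nothing.
It fails at once if the cell is dropped (falls free of the fingers faster than 0.5 m/s) (linear speed of cell above 0.5 m/s and contact force between the fingers and cell below 0.02 N).
It fails at once if a vial is knocked over or pushed away more than 30 mm (angle between any of vial_a, vial_b's own z axis and vertical above 0.5 rad or distance of any of vial_a, vial_b from where it was at the start of the episode above 0.03 m).
It also fails if it takes over 48 s, if anything falls off the work surface, if the arm or the gripper's body presses on something with over 40 N, if the wrist force passes 120 N, or if a joint passes its speed limit or range.

## Working session

There is one attempt and no reset: what is moved stays moved. The work goes in short steps, Python scripts to look and compute and a shell command to move; the robot and the scene stay as the last step left them, time stands still between calls to the robot, and variables do not carry over. Pictures are saved under pics/ and viewed, about 8 in all and at most 12, crops included, and the job is handed in when it is done.

```bash
mkdir -p pics; ls; cat > h.py <<'E'
import numpy as np, cv2
from workcell import manip
def pts(name):
    im,d=manip.camera(name); m=manip.camera_model(name)
    K,R,t=map(np.array,(m["intrinsics"],m["R"],m["t"]))
    v,u=np.mgrid[:480,:640]
    c=np.stack([(u-K[0,2])/K[0,0]*d,(v-K[1,2])/K[1,1]*d,d],-1)
    P=(c-t.reshape(3))@R; P[d==0]=np.nan
    return im,P
def save(n,im): cv2.imwrite(f"pics/{n}.png",cv2.cvtColor(im,cv2.COLOR_RGB2BGR))
E
python3 - <<'E'
from h import *
for n in("top","scene"):
    im,P=pts(n); save(n+"0",im); np.savez(n+"0",im=im,P=P)
    m=manip.camera_model(n); print(n,-np.array(m["R"]).T@np.array(m["t"]).ravel(), np.round(m["R"],2).tolist(), m["intrinsics"][0][0])
o=manip.get_obs(); print(o)
E
```

```text
pics
top [0.443166   0.02271572 0.87546071] [[0.02, -1.0, 0.0], [-0.99, -0.02, -0.11], [0.11, 0.0, -0.99]] 446.33129985575886
scene [ 1.01843109 -0.37998377  0.88017312] [[0.65, 0.76, -0.0], [0.6, -0.51, -0.62], [-0.47, 0.4, -0.78]] 612.5741566896571
{'clock': 0.1, 'joint_pos': array([ 1.16639685,  0.33277647, -0.06468385,  1.46086995,  0.02160856,
        1.34989803, -0.0885137 ]), 'joint_velocities': array([ 2.78626623e-04, -2.95409288e-03, -8.60460305e-05, -1.58137535e-03,
       -1.76905079e-03,  4.03478901e-04,  2.01044197e-03]), 'tau': array([ 1.42701039e-03, -6.26742983e+01,  4.91715129e-02, -3.92428744e+01,
        1.62596069e-02,  6.99724638e-03, -3.11257043e-05]), 'position': array([ 0.23272792, -0.57968775,  0.23060954]), 'ee_rot': array([-0.58555913,  0.39642944, -0.3956664 ,  0.58601391]), 'ft_force': array([ 0.01356267, -0.88059062, -0.64306287]), 'torque': array([0.04641966, 0.02123824, 0.02092662]), 'grip_width': 1.000490497629754}
```

View pics/top0.png

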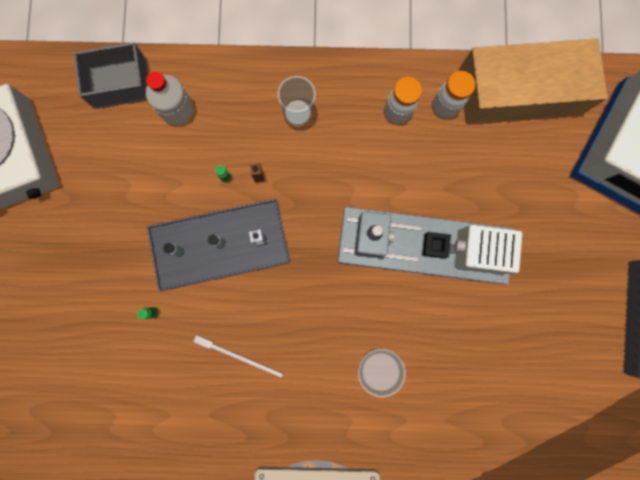

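View pics/scene0.png

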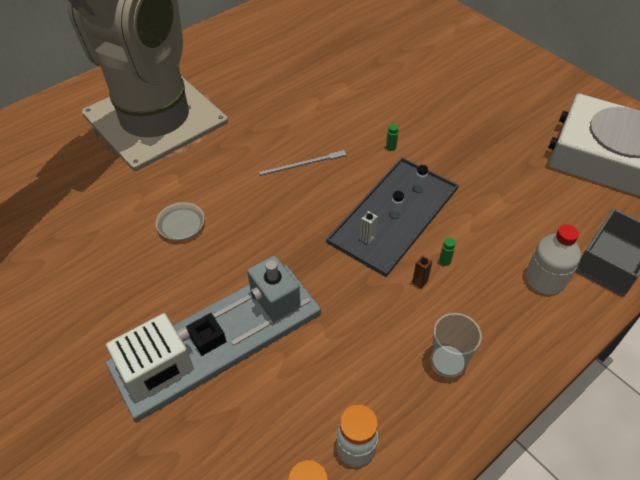

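Top view: the cell is at (256,237), the vials at (215,240) and (171,248), the holder at (436,245), the knob at (376,231), and the lamp on the right (world −y). The scene view shows the cell's white frosted face at (368,228).

```bash
python3 - <<'E'
from h import *
T=np.load("top0.npz");S=np.load("scene0.npz")
P=T["P"];im=T["im"]
def clus(P,im,xy,r,z0,z1,name):
    m=(np.hypot(P[...,0]-xy[0],P[...,1]-xy[1])<r)&(P[...,2]>z0)&(P[...,2]<z1)
    q=P[m]
    if len(q)<5: print(name,len(q));return
    rect=cv2.minAreaRect((q[:,:2]*1000).astype(np.float32))
    print(name,len(q),"mean",q.mean(0).round(4),"med z",np.median(q[:,2]).round(4),"rect",np.round(rect[0],1),np.round(rect[1],1),round(rect[2],1))
for n,(u,v) in dict(cell=(256,237),v1=(215,240),v2=(171,248),hold=(436,245),knob=(376,231)).items(): print(n,P[v,u].round(4))
for nm,D in (("top",T),("scene",S)):
    P=D["P"];im=D["im"]
    c=T["P"][237,256]; h=T["P"][245,436]; k=T["P"][231,376]
    clus(P,im,c,.03,.03,.075,nm+" cell"); clus(P,im,c,.03,.058,.075,nm+" celltop")
    clus(P,im,h,.035,.042,.058,nm+" holder top")
    clus(P,im,k,.03,.115,.13,nm+" knob top"); clus(P,im,k,.07,.083,.095,nm+" det top")
    clus(P,im,h+[0,-.09,0],.06,.084,.096,nm+" lamp top")
    clus(P,im,h,.3,.016,.024,nm+" base")
    for n,(u,v) in dict(v1=(215,240),v2=(171,248)).items(): clus(P,im,T["P"][v,u],.03,.05,.066,nm+n)
a=cv2.resize(T["im"][220:255,235:275],None,fx=9,fy=9,interpolation=3)
b=cv2.resize(S["im"][200:255,340:400],None,fx=6,fy=6,interpolation=3)
c=np.zeros((330,720,3),np.uint8); c[:315,:360]=a; c[:330,360:]=b; save("crop",c)
from scipy.spatial.transform import Rotation as Ro
print(Ro.from_quat(manip.get_obs()["ee_rot"]).as_matrix().round(3))
E
```

```text
cell [0.5391 0.1209 0.0659]
v1 [0.5329 0.1973 0.0579]
v2 [0.5162 0.2771 0.0592]
hold [ 0.5353 -0.2177  0.031 ]
knob [ 0.547  -0.0897  0.1226]
top cell 152 mean [0.5412 0.1218 0.0604] med z 0.0628 rect [542.3 122.8] [20.5 20.5] 13.8
top celltop 122 mean [0.5421 0.1228 0.0642] med z 0.0637 rect [542.3 123. ] [20.4 20.2] 13.6
top holder top 458 mean [ 0.5351 -0.215   0.0489] med z 0.0492 rect [ 535.5 -215.7] [45.4 44.6] 83.7
top knob top 89 mean [ 0.5482 -0.0905  0.1223] med z 0.1226 rect [548.2 -90.8] [16.8 16.7] 46.8
top det top 1165 mean [ 0.5477 -0.0901  0.0884] med z 0.0883 rect [548.8 -91. ] [54.2 76.3] 83.8
top lamp top 2228 mean [ 0.5258 -0.3024  0.0894] med z 0.0894 rect [ 525.8 -303. ] [95.7 76.5] 84.1
top base 4960 mean [ 0.5409 -0.1758  0.0196] med z 0.0195 rect [ 542.  -200.2] [329.5 583.9] 84.8
topv1 101 mean [0.5343 0.2017 0.0589] med z 0.0592 rect [534.4 202. ] [19.2 18.7] 57.5
topv2 102 mean [0.5164 0.2823 0.0587] med z 0.0591 rect [516.3 283. ] [18.2 18.9] 2.1
scene cell 295 mean [0.5456 0.1194 0.0535] med z 0.0565 rect [542.7 122.3] [21.4 23. ] 13.1
scene celltop 136 mean [0.5439 0.1211 0.0647] med z 0.0644 rect [542.5 122.7] [21.1 21.7] 11.8
scene holder top 671 mean [ 0.5372 -0.2166  0.05  ] med z 0.0506 rect [ 535.7 -215.7] [44.5 47.1] 84.6
scene knob top 120 mean [ 0.5506 -0.0924  0.1227] med z 0.1232 rect [549.2 -92. ] [17.1 18.5] 50.8
scene det top 1222 mean [ 0.5548 -0.095   0.0896] med z 0.0898 rect [549.  -91.3] [55.  79.1] 84.0
scene lamp top 3170 mean [ 0.5297 -0.3053  0.0909] med z 0.0911 rect [ 526.7 -303.5] [94.9 77.9] 83.6
scene base 6153 mean [ 0.5515 -0.1999  0.0207] med z 0.0209 rect [ 532.8 -143.4] [393.3 451.6] 44.0
scenev1 105 mean [0.5364 0.2004 0.0589] med z 0.0595 rect [535.2 201.7] [18.4 21.8] 14.9
scenev2 98 mean [0.5185 0.2809 0.0586] med z 0.0594 rect [517.2 282. ] [21.1 20. ] 72.1
[[ 0.373 -0.001  0.928]
 [-0.928  0.001  0.373]
 [-0.001 -1.    -0.   ]]
```

View pics/crop.png

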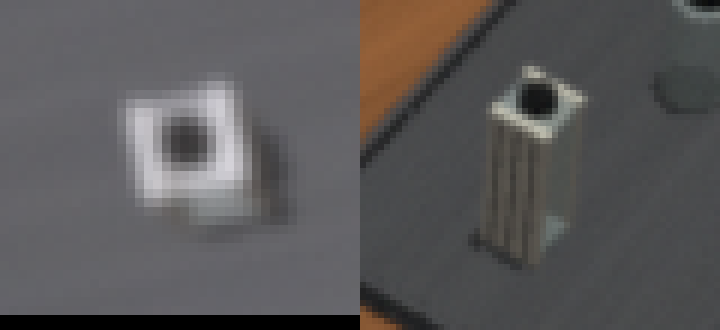

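The crop shows the ribbed frosted face towards world −y and the clear face towards +x, so the cell's x axis is at about 13.5° yaw. The seat is at (0.5356, −0.2157) with its x axis at 83.9°.

I'll grip with the jaws at −76.5° and place with them at −6.1°.

```bash
cat >> h.py <<'E'
from scipy.spatial.transform import Rotation as Ro
def delta(p,jaw):
    o=manip.get_obs(); R=Ro.from_quat(o["ee_rot"]).as_matrix(); a=np.radians(jaw)
    x=np.array([np.cos(a),np.sin(a),0]); y=np.array([0,0,-1.]); G=np.column_stack([x,y,np.cross(x,y)])
    print("clock",round(o["clock"],2),"pos",o["position"].round(4),"jaw",np.degrees(np.arctan2(R[1,0],R[0,0])).round(2),"grip",round(o["grip_width"],3),"F",o["ft_force"].round(1),
     "offset",((R.T@(np.array(p)-o["position"]))/.2).round(3),"turn",(np.degrees(Ro.from_matrix(R.T@G).as_rotvec())/45).round(3))
E
python3 -m pendant '{"offset":[[-0.895,0.03,0.915],[-0.895,0.03,0.915],[-0.895,0.03,0.915],[-0.895,0.03,0.915],[-0.895,0.03,0.915]],"turn":[[0,0,0],[0,0,0],[0,0,0],[0,0,0],[0,0,0]]}' 70 40
python3 -m pendant '{"offset":[[-0.895,0.03,0.915],[-0.895,0.03,0.915],[-0.895,0.03,0.915],[-0.895,0.03,0.915],[-0.895,0.03,0.915]],"turn":[[0,0,0],[0,0,0],[0,0,0],[0,0,0],[0,0,0]]}'
python3 -c "
from h import *
print(manip.pinch_z); delta([.5424,.1228,.14],-76.5)"
```

```text
clock: 0.72
position: [0.3379, -0.3413, 0.2248]
ee_rot: [-0.587, 0.395, -0.394, 0.587]
ft_force: [-0.6, -0.5, -0.0]
grip_width: 0.697
clock: 1.35
position: [0.4406, -0.1028, 0.2192]
ee_rot: [-0.588, 0.393, -0.392, 0.589]
ft_force: [-0.1, -0.3, -0.4]
grip_width: 0.701
0.0187
clock 1.35 pos [ 0.4406 -0.1028  0.2192] jaw -67.43 grip 0.701 F [-0.1 -0.3 -0.4] offset [-0.845  0.398  0.903] turn [-0.001  0.202 -0.003]
```

```bash
python3 -m pendant '{"offset":[[-0.845,0.398,0.903],[-0.845,0.398,0.903],[-0.845,0.398,0.903],[-0.845,0.398,0.903],[-0.845,0.398,0.903],[-0.845,0.398,0.903],[-0.845,0.398,0.903]],"turn":[[0,0.2,0],[0,0.2,0],[0,0.2,0],[0,0.2,0],[0,0.2,0],[0,0.2,0],[0,0.2,0]]}'
python3 -c "
from h import *
im,P=pts('scene'); save('over',im)
delta([.5424,.1228,.03],-76.5)"
```

```text
clock: 2.22
position: [0.5427, 0.1207, 0.1401]
ee_rot: [-0.555, 0.438, -0.438, 0.555]
ft_force: [-0.7, -1.0, 0.3]
grip_width: 0.697
clock 2.27 pos [0.5427 0.1206 0.1403] jaw -76.57 grip 0.7 F [-0.1 -1.  -0. ] offset [-0.01   0.552  0.001] turn [-0.001 -0.002 -0.001]
```

View pics/over.png

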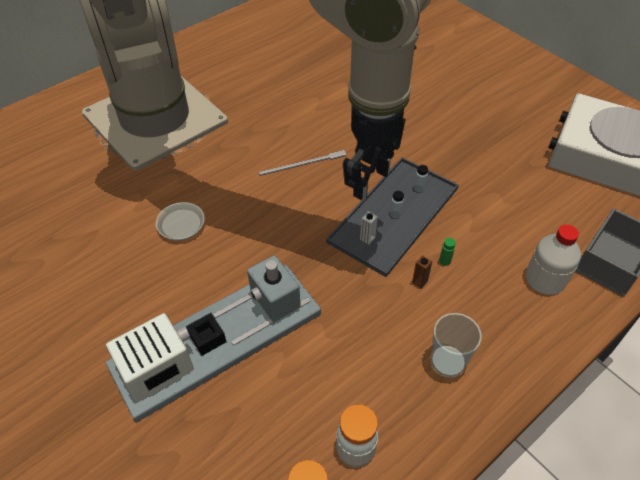

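The gripper is above the cell with the jaws straddling the row, and nothing has been disturbed. I'll lower it and grip.

```bash
python3 -m pendant '{"offset":[[-0.01,0.2,0],[-0.01,0.4,0],[-0.01,0.5,0],[-0.01,0.552,0],[-0.01,0.552,0],[-0.01,0.552,0]],"turn":[[0,0,0],[0,0,0],[0,0,0],[0,0,0],[0,0,0],[0,0,0]]}'
python3 -m pendant '{"offset":[[0,0,0],[0,0,0],[0,0,0],[0,0,0],[0,0,0],[0,0,0],[0,0,0],[0,0,0]],"turn":[[0,0,0],[0,0,0],[0,0,0],[0,0,0],[0,0,0],[0,0,0],[0,0,0],[0,0,0]]}' 0 40
python3 -c "
from h import *
delta([.5424,.1228,.18],-76.5)"
```

```text
clock: 3.02
position: [0.5431, 0.1229, 0.0312]
ee_rot: [-0.554, 0.438, -0.438, 0.556]
ft_force: [0.1, -0.1, 0.3]
grip_width: 0.701
clock: 4.03
position: [0.5436, 0.123, 0.0317]
ee_rot: [-0.554, 0.438, -0.439, 0.556]
ft_force: [-1.7, -0.1, 5.4]
grip_width: 0.228
clock 4.03 pos [0.5436 0.123  0.0317] jaw -76.57 grip 0.228 F [-1.7 -0.1  5.4] offset [-0.001 -0.741 -0.003] turn [-0.004 -0.002 -0.001]
```

Gripped: the opening is 0.228, about 19.4 mm. Lifting.

```bash
python3 -m pendant '{"offset":[[0,-0.05,0],[0,-0.2,0],[0,-0.4,0],[0,-0.6,0],[0,-0.74,0],[0,-0.74,0],[0,-0.74,0]],"turn":[[0,0,0],[0,0,0],[0,0,0],[0,0,0],[0,0,0],[0,0,0],[0,0,0]]}'
python3 -c "
from h import *
delta([.5358,-.04,.18],-30)"
```

```text
clock: 4.9
position: [0.5427, 0.1226, 0.1792]
ee_rot: [-0.554, 0.438, -0.438, 0.556]
ft_force: [-0.9, 0.4, 0.1]
grip_width: 0.231
clock 4.9 pos [0.5427 0.1226 0.1792] jaw -76.57 grip 0.231 F [-0.9  0.4  0.1] offset [ 0.783 -0.005 -0.222] turn [-0.003 -1.035  0.   ]
```

```bash
python3 -m pendant '{"offset":[[0.15,-0.01,-0.04],[0.32,-0.02,-0.09],[0.48,-0.02,-0.14],[0.64,-0.02,-0.18],[0.783,-0.02,-0.222],[0.783,-0.02,-0.222]],"turn":[[0,-0.2,0],[0,-0.4,0],[0,-0.6,0],[0,-0.8,0],[0,-1,0],[0,-1,0]]}'
python3 -c "
from h import *
delta([.5357,-.2157,.18],-6.1)"
```

```text
clock: 5.65
position: [0.535, -0.0429, 0.1816]
ee_rot: [-0.68, 0.193, -0.193, 0.68]
ft_force: [0.4, 0.3, -0.3]
grip_width: 0.23
clock 5.65 pos [ 0.535  -0.0429  0.1816] jaw -31.73 grip 0.23 F [ 0.4  0.3 -0.3] offset [ 0.457  0.007 -0.733] turn [-0.001 -0.57  -0.001]
```

```bash
python3 -m pendant '{"offset":[[0.11,0,-0.18],[0.23,0,-0.37],[0.34,0,-0.55],[0.457,0.005,-0.733],[0.457,0.005,-0.733],[0.457,0.005,-0.733]],"turn":[[0,-0.15,0],[0,-0.3,0],[0,-0.45,0],[0,-0.57,0],[0,-0.57,0],[0,-0.57,0]]}'
python3 - <<'E'
from h import *
out=[]
for n in("top","scene"):
    im,P=pts(n); np.savez(n+"1",im=im,P=P)
    out.append(im)
a=cv2.resize(out[0][170:320,360:560],(400,300),interpolation=3); b=cv2.resize(out[1][230:400,120:320],(400,340),interpolation=3)
c=np.zeros((340,800,3),np.uint8); c[:300,:400]=a; c[:,400:]=b; save("above",c)
delta([.5357,-.2157,.10],-6.1)
P=np.load("scene1.npz")["P"]
m=(np.hypot(P[...,0]-.5357,P[...,1]+.2157)<.04)&(P[...,2]>.12)&(P[...,2]<.18)
q=P[m];print(len(q))
for z in np.arange(.12,.2,.01):
    s=q[(q[:,2]>z)&(q[:,2]<z+.01)]
    if len(s)>3:print(round(z,2),len(s),s.min(0).round(4),s.max(0).round(4))
E
```

```text
clock: 6.4
position: [0.5357, -0.2141, 0.1797]
ee_rot: [-0.705, 0.038, -0.037, 0.707]
ft_force: [0.1, 1.0, 0.1]
grip_width: 0.226
clock 6.5 pos [ 0.5359 -0.2137  0.1802] jaw -6.01 grip 0.231 F [-0.4 -0.1 -0.1] offset [ 0.     0.401 -0.011] turn [-0.002  0.002 -0.001]
149
0.15 49 [ 0.5243 -0.2237  0.151 ] [ 0.5467 -0.2053  0.1599]
0.16 72 [ 0.5248 -0.2246  0.16  ] [ 0.5484 -0.2045  0.17  ]
0.17 28 [ 0.525  -0.2251  0.17  ] [ 0.5483 -0.2142  0.1799]
```

View pics/above.png

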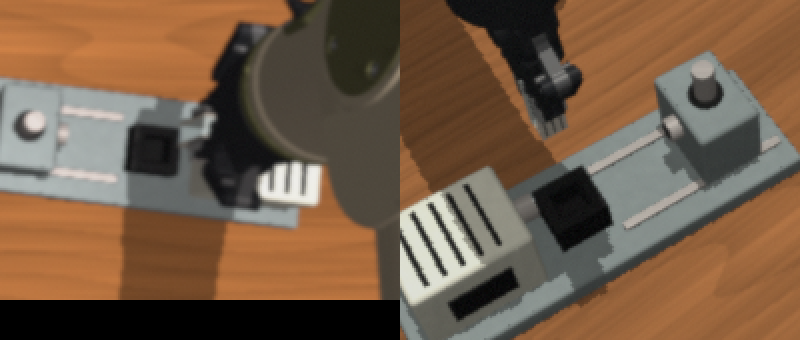

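The cell hangs upright over the holder. Its measured centre is about 0.9 mm on the −z side of the tool, which agrees with the grasp estimate. I'll descend to just above the mouth, correcting the TCP target to y = −0.2148.

```bash
python3 -m pendant '{"offset":[[0,0.15,-0.006],[0,0.3,-0.006],[0,0.42,-0.006],[0,0.475,-0.006],[0,0.475,-0.006],[0,0.475,-0.006]],"turn":[[0,0,0],[0,0,0],[0,0,0],[0,0,0],[0,0,0],[0,0,0]]}'
python3 -c "
from h import *
delta([.5357,-.2148,.070],-6.1)"
```

```text
clock: 7.25
position: [0.5364, -0.2147, 0.0863]
ee_rot: [-0.706, 0.037, -0.037, 0.707]
ft_force: [0.1, 0.1, 0.0]
grip_width: 0.229
clock 7.25 pos [ 0.5364 -0.2147  0.0863] jaw -6.0 grip 0.229 F [0.1 0.1 0. ] offset [-0.004  0.082 -0.001] turn [-0.002  0.002  0.001]
```

```bash
python3 -m pendant '{"offset":[[-0.003,0.02,0],[-0.003,0.04,0],[-0.003,0.06,0],[-0.003,0.08,0],[-0.003,0.08,0]],"turn":[[0,0,0],[0,0,0],[0,0,0],[0,0,0],[0,0,0]]}'
python3 -c "
from h import *
delta([.5357,-.2148,.060],-6.1)"
```

```text
clock: 7.88
position: [0.5356, -0.2145, 0.0698]
ee_rot: [-0.706, 0.037, -0.037, 0.707]
ft_force: [-0.1, 0.2, 0.3]
grip_width: 0.228
clock 7.88 pos [ 0.5356 -0.2145  0.0698] jaw -5.99 grip 0.228 F [-0.1  0.2  0.3] offset [ 0.001  0.049 -0.002] turn [-0.002  0.002  0.   ]
```

It is inside the pocket with no contact force. Continuing in small steps.

```bash
python3 -m pendant '{"offset":[[0,0.015,0],[0,0.03,0],[0,0.045,0],[0,0.045,0]],"turn":[[0,0,0],[0,0,0],[0,0,0],[0,0,0]]}'
python3 -m pendant '{"offset":[[0,0.006,0],[0,0.01,0],[0,0.01,0]],"turn":[[0,0,0],[0,0,0],[0,0,0]]}'
```

```text
clock: 8.38
position: [0.5354, -0.2144, 0.0606]
ee_rot: [-0.706, 0.037, -0.037, 0.707]
ft_force: [0.7, 0.2, -1.0]
grip_width: 0.224
clock: 8.75
position: [0.5354, -0.2144, 0.0585]
ee_rot: [-0.706, 0.037, -0.037, 0.707]
ft_force: [-0.2, 0.2, -0.6]
grip_width: 0.225
```

```bash
python3 -m pendant '{"offset":[[0,0.006,0],[0,0.006,0]],"turn":[[0,0,0],[0,0,0]]}'
python3 -m pendant '{"offset":[[0,0.006,0],[0,0.006,0]],"turn":[[0,0,0],[0,0,0]]}'
```

```text
clock: 9.0
position: [0.5356, -0.2145, 0.0578]
ee_rot: [-0.706, 0.037, -0.037, 0.707]
ft_force: [-2.3, -0.2, 4.7]
grip_width: 0.229
clock: 9.25
position: [0.5356, -0.2145, 0.0577]
ee_rot: [-0.706, 0.037, -0.037, 0.706]
ft_force: [-5.3, 1.3, 13.9]
grip_width: 0.227
```

Floor contact at TCP z = 0.0577, exactly as expected (0.0317 + 0.026). Releasing, then rising.

```bash
python3 -m pendant '{"offset":[[0,-0.004,0],[0,-0.004,0],[0,-0.004,0],[0,-0.004,0],[0,-0.004,0]],"turn":[[0,0,0],[0,0,0],[0,0,0],[0,0,0],[0,0,0]]}' 65
python3 -m pendant '{"offset":[[0,-0.1,0],[0,-0.3,0],[0,-0.5,0],[0,-0.65,0],[0,-0.65,0],[0,-0.65,0]],"turn":[[0,0,0],[0,0,0],[0,0,0],[0,0,0],[0,0,0],[0,0,0]]}'
python3 - <<'E'
from h import *
im,P=pts('scene'); save('placed',cv2.resize(im[200:400,100:340],(720,600),interpolation=3))
m=(np.hypot(P[...,0]-.5357,P[...,1]+.2157)<.03)&(P[...,2]>.08)&(P[...,2]<.1)
q=P[m]; print(len(q), q[:,2].max(), np.median(q[:,2]), cv2.minAreaRect((q[:,:2]*1000).astype(np.float32)))
delta([.5487,-.0915,.19],-6.1)
E
```

```text
clock: 9.88
position: [0.5356, -0.2144, 0.0584]
ee_rot: [-0.706, 0.037, -0.037, 0.706]
ft_force: [0.5, -0.2, 0.5]
grip_width: 0.648
clock: 10.62
position: [0.5355, -0.2145, 0.1887]
ee_rot: [-0.706, 0.037, -0.037, 0.706]
ft_force: [0.2, 0.1, -0.3]
grip_width: 0.646
215 0.09724890929691299 0.09050818189766423 ((534.637939453125, -223.84970092773438), (38.06562805175781, 22.45816421508789), 84.24510955810547)
clock 10.68 pos [ 0.5353 -0.2144  0.1881] jaw -5.99 grip 0.652 F [ 0.3 -0.7  0.5] offset [ 0.003 -0.009  0.618] turn [-0.001  0.002 -0.001]
```

View pics/placed.png

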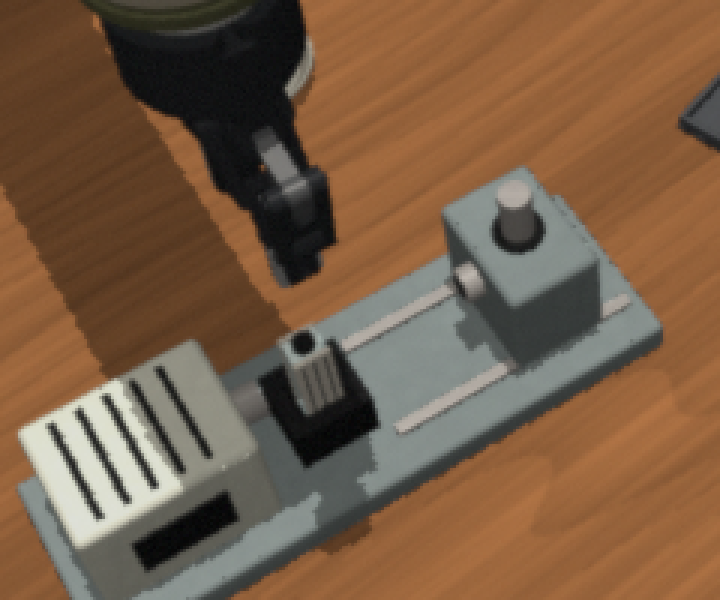

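The cell stands home and upright in the holder with its ribbed faces to the sides. Next is the knob, with the same jaw direction.

```bash
python3 -m pendant '{"offset":[[0,0,0.3],[0,0,0.6],[0.003,0,0.618],[0.003,0.1,0.618],[0.003,0.3,0.618],[0.003,0.4,0.618],[0.003,0.455,0.618],[0.003,0.455,0.618],[0.003,0.455,0.618]],"turn":[[0,0,0],[0,0,0],[0,0,0],[0,0,0],[0,0,0],[0,0,0],[0,0,0],[0,0,0],[0,0,0]]}'
python3 -m pendant '{"offset":[[0,0,0],[0,0,0],[0,0,0],[0,0,0],[0,0,0],[0,0,0],[0,0,0]],"turn":[[0,0,0],[0,0,0],[0,0,0],[0,0,0],[0,0,0],[0,0,0],[0,0,0]]}' 0 40
python3 -c "
from h import *
delta([.5424,-.1521,.096],-6.1)"
```

```text
clock: 11.8
position: [0.5493, -0.0916, 0.0982]
ee_rot: [-0.706, 0.037, -0.037, 0.706]
ft_force: [-0.0, 0.2, -0.2]
grip_width: 0.649
clock: 12.68
position: [0.5497, -0.0917, 0.0989]
ee_rot: [-0.706, 0.037, -0.037, 0.706]
ft_force: [-1.8, -0.9, 6.5]
grip_width: 0.194
clock 12.68 pos [ 0.5497 -0.0917  0.0989] jaw -6.01 grip 0.194 F [-1.8 -0.9  6.5] offset [-0.005  0.014 -0.304] turn [-0.001  0.002  0.002]
```

```bash
python3 -m pendant '{"offset":[[0,0,-0.03],[0,0,-0.08],[0,0,-0.14],[0,0,-0.2],[0,0,-0.25],[0,0,-0.28],[0,0,-0.28]],"turn":[[0,0,0],[0,0,0],[0,0,0],[0,0,0],[0,0,0],[0,0,0],[0,0,0]]}'
python3 -m pendant '{"offset":[[0,0,-0.012],[0,0,-0.024],[0,0,-0.036],[0,0,-0.036]],"turn":[[0,0,0],[0,0,0],[0,0,0],[0,0,0]]}'
```

```text
clock: 13.55
position: [0.5435, -0.1487, 0.0989]
ee_rot: [0.706, -0.037, 0.038, -0.706]
ft_force: [-2.5, -0.9, 4.8]
grip_width: 0.194
clock: 14.05
position: [0.5431, -0.1526, 0.0989]
ee_rot: [-0.705, 0.036, -0.037, 0.707]
ft_force: [-2.8, 11.3, 4.9]
grip_width: 0.192
```

The hard stop was reached: 11 N reaction at y = −0.1526, against −0.152 expected. Releasing, rising and checking.

```bash
python3 -m pendant '{"offset":[[0,0,0],[0,0,0],[0,0,0],[0,0,0],[0,0,0]],"turn":[[0,0,0],[0,0,0],[0,0,0],[0,0,0],[0,0,0]]}' 65
python3 -m pendant '{"offset":[[0,-0.1,0],[0,-0.3,0],[0,-0.5,0],[0,-0.7,0],[-0.4,-0.7,0.3],[-0.7,-0.7,0.6],[-0.7,-0.7,0.6],[-0.7,-0.7,0.6],[-0.7,-0.7,0.6]],"turn":[[0,0,0],[0,0,0],[0,0,0],[0,0,0],[0,0,0],[0,0,0],[0,0,0],[0,0,0],[0,0,0]]}'
python3 - <<'E'
from h import *
for n in("top","scene"):
    im,P=pts(n); save(n+"_end",im)
    def c(l,xy,r,a,b):
        m=(np.hypot(P[...,0]-xy[0],P[...,1]-xy[1])<r)&(P[...,2]>a)&(P[...,2]<b); q=P[m]
        if len(q)>5: print(n,l,len(q),np.median(q[:,2]).round(4),[np.round(x,1) for x in cv2.minAreaRect((q[:,:2]*1000).astype(np.float32))])
    c("knob",(.5424,-.152),.03,.115,.13); c("cell",(.5357,-.2157),.018,.084,.1); c("cellall",(.5357,-.2157),.018,.06,.1)
    c("v1",(.5343,.2017),.03,.05,.066); c("v2",(.5165,.2823),.03,.05,.066)
E
```

```text
clock: 14.68
position: [0.5431, -0.1528, 0.0989]
ee_rot: [-0.705, 0.036, -0.037, 0.707]
ft_force: [0.6, 0.8, 0.7]
grip_width: 0.65
clock: 15.8
position: [0.4165, -0.0196, 0.2403]
ee_rot: [-0.706, 0.035, -0.037, 0.707]
ft_force: [-0.7, -1.0, -0.2]
grip_width: 0.65
top knob 91 0.1225 [array([ 541.8, -151.5]), array([16.6, 16.8]), np.float64(3.9)]
top cell 134 0.0898 [array([ 534.2, -213.9]), array([19.3, 20.5]), np.float64(83.9)]
top cellall 191 0.0884 [array([ 534.3, -214. ]), array([20.4, 20.8]), np.float64(82.7)]
top v1 100 0.0594 [array([534.5, 202.4]), array([18.8, 19.1]), np.float64(8.5)]
top v2 103 0.0593 [array([516.3, 282.7]), array([18.3, 18.3]), np.float64(89.9)]
scene knob 126 0.1233 [array([ 543.2, -152.3]), array([17.1, 18.1]), np.float64(39.4)]
scene cell 191 0.091 [array([ 534.9, -214.4]), array([20.3, 22.7]), np.float64(83.8)]
scene cellall 325 0.0883 [array([ 535.2, -214.6]), array([20.6, 23.3]), np.float64(84.4)]
scene v1 109 0.0603 [array([535.1, 201.5]), array([19.1, 21.7]), np.float64(55.3)]
scene v2 100 0.0596 [array([518.5, 281. ]), array([19.5, 20.8]), np.float64(28.7)]
```

View pics/scene_end.png

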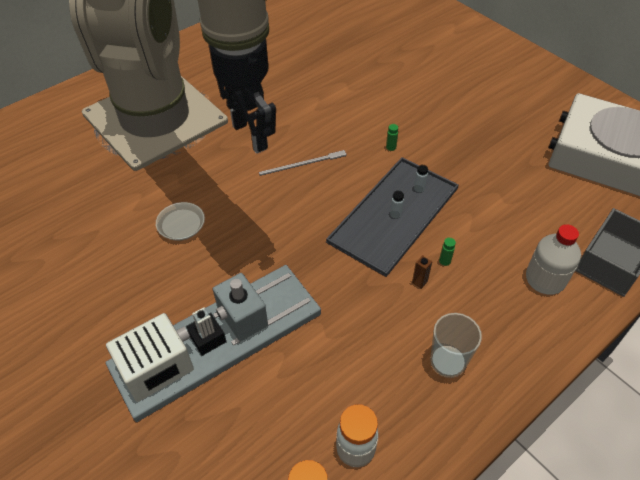

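The final picture shows the detector closed up against the holder at about (240,305), the cell in the holder at (204,325), the vials in place and the arm clear.

```bash
python3 -c "
from workcell import manip
print(manip.hand_in())"
```

```text
the job is handed in; nothing more can be done
None
```

The cell is in the photometer holder and the detector is slid up to its stop. The arm has let go and is clear of everything, and I handed the job in at about 16 s of the 48 s. The hand-in reports no verdict.

- **Cell:** I gripped it by its frosted faces, turned it about 70° and lowered it until it touched the pocket floor, where the force rose to 14 N at the expected height. The last pictures show its top at 90 mm, as it should be when fully home, and its faces within about 1° of the light path. Its ribbed faces are to the sides.
- **Cell centring:** The final pictures place its top about 1.3 to 2.2 mm from the holder centre. That is a bit more than the 1.2 mm of play in the pocket, but within camera error.
- **Detector:** I slid it by the knob against its hard stop, which pushed back with about 11 N. The knob then measured 64.5 mm (top camera) from the seat, against 64 mm nominal. The scene camera's knob position gives about the same.
- **Vials:** Both stand within about 1.5 mm of where they began, which is within measuring error.

No check failed; the only small disagreement was the centring figure above.

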